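Free the pinned link with the spring-bar fork

ROBOT

A 7-joint arm with a two-finger parallel gripper is mounted at the origin on the work surface. World frame = base frame: x ahead of the robot, y to its left, z up, the work surface at z = 0. Lengths are in m, angles in rad, forces in N, time in s.
With the tool pointing down it reaches from about 0.425 to 0.925 m from the base axis. Payload 6.8 kg.
Tool frame: the origin (TCP) lies on the front face of the gripper's body, between the roots of the fingers; the fingertips stand 73 mm ahead of it and the grasp point (between the pads) lies 54 mm ahead of it (env.nose_length is the distance from the TCP to the fingertips, in m); z points along the fingers, y is the direction in which the jaws open and shut (so a half turn about z gives the same grasp; the last joint's range is limited). The gripper opens to 85 mm and grips with 20 to 120 N. Pads are 22 mm wide; open, the fingers measure 114 mm over their backs; the gripper's body (76 mm by 85 mm) begins 54 mm behind the grasp point. The pads swing forward as they close: fully open they stand 13 mm farther back than shut.
Start: joints at [-1.235, 0.477, 0.022, 1.555, -0.011, 1.109, -0.083], TCP at [0.29, 0.61, 0.304] pointing down, gripper open.
Joint ranges: [-2.96, 2.96], [-0.34, 2.1], [-1.41, 1.46], [0.24, 2.44], [-1.37, 4.51], [0.17, 1.92], [-2.96, 2.96]. Speed limits (rad/s): [2.39, 2.39, 3.14, 3.14, 3.14, 3.14, 3.14].

INTERFACE

Orientations are given as a unit quaternion [w, x, y, z].
In Python, from cell import env, kin, camera, calibration, job gives the robot as it stands. The module is installed in compiled form; this text tells all that it offers. Calls block until the motion is done:
- env.reach(position, orientation): joint-space move of the TCP to a pose.
- env.movel(position, velocity=0.15, rot=None, stop_force=None): straight line of the TCP; rot=None keeps the orientation; velocity is the mean speed in m/s. With stop_force (N) it stops when the force on the tool has changed by that much, and returns True; else False.
- env.goto_joints(angles): joint-space move.
- env.grip(opening, f_grip=None): finger opening in m; f_grip is the grip in N (None keeps the last); returns when the fingers have stopped.
- env.dwell(seconds).
- kin.inverse_kinematics(position, orientation): joint angles nearest the present ones, or None.
- env.get_state(): the state.
- camera(name): name is "scene" or "top"; returns (picture, depth): 480x640x3 uint8, blue, green, red; 480x640 float32, m along the optical axis (not along the pixel's ray), 0 where there is no reading.
- calibration(name): a dict with "fx", "fy", "cx", "cy" (pixels), "k1" (the pictures are not rectified: a ray, as slopes to the right and down, at radius r is drawn at 1 + k1 r^2 times it, then the intrinsics apply), "rvec" (rotation vector, rad) and "tvec" (3), from world to camera coordinates, as OpenCV has them. Camera axes: x right, y down, z forward; pixel columns grow to the right and rows downward; lengths in m; the calibration is good to about 2 mm. A picture is of the moment at which its call begins. calibration takes no time and is no camera call.
A pose or a line that the arm cannot do raises env.PlanningError and nothing moves.
- job.job_done(): hands the job in, once; it reports no verdict.
The state is a dict: "time": time; "qpos": joint angles; "joint_velocities": joint speeds; "joint_torque": joint torques, N m; "tcp_pos": TCP position; "orientation": TCP orientation; "force": force on the tool from outside, world axes, zero at the start; "torque": the same for the moment, N m; "opening": finger opening in m.
Only numpy, scipy, OpenCV 4.12 (cv2) and the standard library are available. Lean on these libraries where they do the work, as an engineer would, in place of code of your own. Each camera call takes 0.05 s, during which the arm holds its last target.

TASK

Take the fork tool out of its wooden block and, with its prongs over the spring-loaded pin of the bracket, push the pin's collar away from the link until the link is freed and kicks up; go gently by feel, do not ram the pin against its end stop, and keep the fingers off the pin. Then stand the fork back in its block with the prongs in the slot and put the freed link into the low open blue bin near the bracket, leaving the other things where they are.

Things in the scene. Friction and masses are not known exactly. Their poses are not given: they have to be found in the camera images.
- fork_grip (a point): Fork tool, upright, 90 mm tall, 0.12 kg: dark wood handle 22 (x) x 20 mm (y), 34-90 mm above the prong tips; flange 42 x 28 mm at 30-34 mm; below it a steel blade 26 mm wide (x), 5 mm thick (y) with two prongs down, 22 mm long, 14 mm slot between them. Point on its axis in the handle, 60 mm above the tips, z up. Starts standing in the block.
- block_top (a point): Wooden tool block, fixed, 90 (x) x 75 (y) x 34 mm tall. Point: middle of its top face, at the mouth of a slot through it, 32 (x) x 13 mm (y). The fork stands in it, blade along the slot, flange on the block's top, fork_grip then 30 mm above this point; either way round will do.
- bracket: Hinge bracket, fixed; origin on the bench under the link. Base plate 90 mm (x), y -30 to 110 mm, 12 mm thick. At the origin a well (outside 39 x 31 mm, inside 27 x 15, top 52 mm up) holds the link upright. An 8 mm spring pin along y, 34 mm up, has its tip in an eye of the link; it runs to +y through a guide tube (18 mm thick, to y = 34), then bare, collar, spring, back block (y 83-103, top 52 mm up).
- fork_gap (a point): Point on the bare pin's axis, in the gap between guide tube and collar (bracket y = 41 mm, 34 mm above the bench; axes as the bracket's; y points away from the link). The fork's prongs straddle the pin here from above, blade square to the pin (blade thickness along y), prong tips about 10 mm below this point (the base plate is 22 mm below it).
- collar_place (a point): Fixed mark on the pin's axis, bracket y = 54 mm. The collar (disc 26 mm across, 5 mm thick) is clamped on the pin with its near face anywhere within 6 mm of this mark, so find it and the end stop by touch. Pushing to +y takes 4 N rising to 7 N, plus 1 to 3 N friction; the link comes free after about 6.5 mm of push, a hard stop follows at 8 mm.
- link_mid (a point): Link: aluminium plate, rounded top, 24 (x) x 12 (y) x 80 mm (z), 0.09 kg, upright in the well, axes as the bracket's. Point at its centre: 56 mm above the bench while pinned, 68 mm once freed: a spring below kicks it up 12 mm and it stays up. When the fork goes, the pin presses on the link's side; it is then drawn straight up (drag of several N).
- bin_in (a point): Middle of the inner floor of the empty blue plastic bin, fixed, 120 (x) x 160 (y) x 50 mm tall outside, walls and floor 4 to 5 mm thick.
- can: Bystander: white can, 52 mm across, 110 mm tall, origin at the middle of its foot.
- driver: Bystander: screwdriver lying on the bench.
- tape: Bystander: grey ring like a tape core, 90 mm across, 24 mm tall, lying flat, origin at the middle of its underside.
There are look-alikes about, which are no part of the job. What is shaped like the part that bears fork_grip but purple or red is not meant.

How it is judged:
By the outcome, as a careful person would: the job done as asked, in the order asked, and still so for the second after the job is handed in, with the robot touching nothing.
It also fails if it takes over 67 s, if anything falls off the work surface, if the arm or the gripper's body presses on something with over 40 N, if the wrist force passes 120 N, or if a joint passes its speed limit or range.

## Working session

There is one attempt and no reset: what is moved stays moved. The work goes in short steps, each a Python script; the robot and the scene stay as the last script left them, time stands still between calls to the robot, and variables do not carry over. Pictures are saved under pics/ and viewed, and the job is handed in when it is done.

```bash
mkdir -p pics; ls
python3 - <<'E'
from cell import env, kin, camera, calibration, job
import cv2,numpy as np
for n in ("scene","top"):
    im,d=camera(n); cv2.imwrite(f"pics/{n}0.png",im); np.save(f"{n}0_d.npy",d)
    print(n,calibration(n), (d>0).mean())
s=env.get_state(); print(s)
E
```

```text
pics
scene {'fx': 453.82949219829, 'fy': 453.82949219829, 'cx': 317.3096789687373, 'cy': 233.37194659600348, 'k1': -0.013643177317206096, 'rvec': array([ 1.91470966,  1.78252687, -0.61119115]), 'tvec': array([-0.01949201, -0.41935261,  1.23858166])} 0.9958528645833333
top {'fx': 493.39113588360254, 'fy': 493.39113588360254, 'cx': 321.04115834623354, 'cy': 239.10620879685436, 'k1': -0.12724525037813741, 'rvec': array([ 1.94446296, -2.28899821,  0.24030935]), 'tvec': array([0.04848374, 0.58257002, 0.85164457])} 0.996064453125
{'time': 0.1, 'qpos': array([-1.23509213,  0.47771245,  0.02234701,  1.55633507, -0.01149523,
        1.10931906, -0.08308292]), 'joint_velocities': array([ 0.00020174, -0.00238105, -0.00082456, -0.00227617, -0.00038822,
        0.00039703,  0.00024477]), 'joint_torque': array([ 3.38424339e-03, -5.97754490e+01,  1.61302574e+00, -2.81953990e+01,
        1.27931993e-02,  5.07388817e-03, -1.98809204e-05]), 'tcp_pos': array([0.28965843, 0.60923428, 0.30303367]), 'orientation': array([-1.19266528e-04,  2.20068073e-01,  9.75484170e-01, -8.14142583e-04]), 'force': array([-0.18246066,  0.60115824, -0.85557976]), 'torque': array([-0.01970116, -0.04061378,  0.04977893]), 'opening': 0.08532028328649371}
```

View pics/scene0.png

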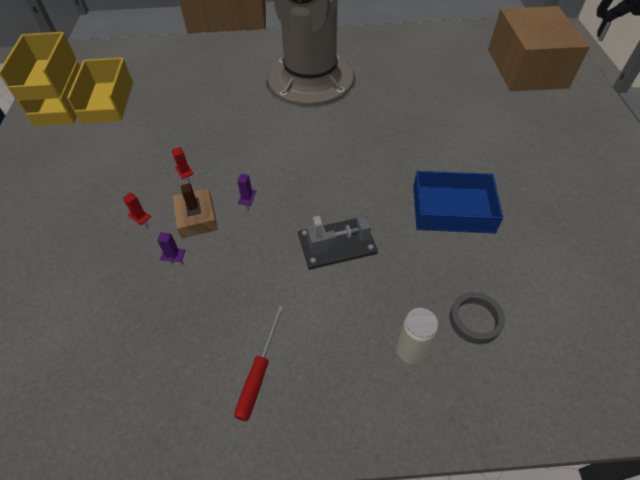

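View pics/top0.png

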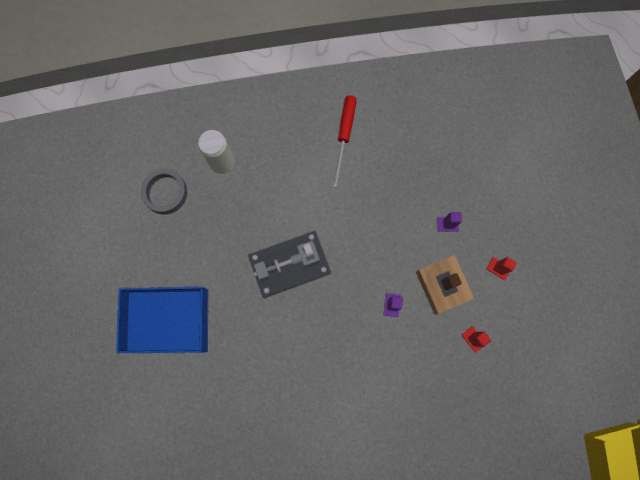

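The scene view shows the block with the dark fork at about (192,208), the bracket at (337,240), the bin at (457,200), the can at (417,335) and the tape at (477,317). The red and purple look-alikes stand around the block. In the top view the block is at (445,285), the bracket at (290,263) and the bin at (162,320). I'll zoom in next.

```bash
cat > h.py <<'E'
import cv2,numpy as np
from cell import env, kin, camera, calibration, job
from scipy.spatial.transform import Rotation as R
C={n:calibration(n) for n in("scene","top")}
def KM(n):
    c=C[n];K=np.array([[c['fx'],0,c['cx']],[0,c['fy'],c['cy']],[0,0,1.]]);return K,np.array([c['k1'],0,0,0.]),cv2.Rodrigues(c['rvec'])[0],c['tvec']
def rays(n,px):
    K,D,Rm,t=KM(n);p=cv2.undistortPoints(np.array(px,float).reshape(-1,1,2),K,D).reshape(-1,2)
    return -Rm.T@t,(np.c_[p,np.ones(len(p))])@Rm
def onz(n,px,z):
    o,d=rays(n,px);s=(z-o[2])/d[:,2];return o+d*s[:,None]
def proj(n,P):
    K,D,Rm,t=KM(n);return cv2.projectPoints(np.array(P,float).reshape(-1,1,3),C[n]['rvec'],t,K,D)[0].reshape(-1,2)
def cloud(n,d):
    v,u=np.mgrid[:480,:640];o,r=rays(n,np.c_[u.ravel(),v.ravel()])
    return (o+r*d.reshape(-1,1)).reshape(480,640,3)
E
python3 - <<'E'
from h import *
for n in("scene","top"):
    im=cv2.imread(f"pics/{n}0.png")
    for nm,c in {"scene":{"fork":(190,205),"brk":(337,240)},"top":{"fork":(447,283),"brk":(290,263)}}[n].items():
        x,y=c;w,hh=50,37
        cv2.imwrite(f"pics/{n}_{nm}.png",cv2.resize(im[y-hh:y+hh,x-w:x+w],None,fx=8,fy=8,interpolation=cv2.INTER_CUBIC))
    P=cloud(n,np.load(f"{n}0_d.npy"))
    print(n,-KM(n)[2].T@KM(n)[3])
    pts=dict(scene=[(300,300),(192,190),(182,225),(319,220),(457,200),(420,320)],top=[(350,350),(455,281),(430,290),(308,246),(162,320),(213,140)])[n]
    for p in pts: print(p,P[p[1],p[0]].round(4))
E
```

```text
scene [ 1.07828123 -0.03989854  0.73894437]
(300, 300) [ 0.6754 -0.0569  0.0015]
(192, 190) [ 0.4633 -0.2553  0.0849]
(182, 225) [ 0.5099 -0.2819  0.036 ]
(319, 220) [ 0.5672 -0.0134  0.0969]
(457, 200) [0.4618 0.2876 0.0036]
(420, 320) [0.7827 0.1249 0.1108]
top [ 0.40051786 -0.01178657  0.95209427]
(350, 350) [ 3.742e-01 -6.800e-02  3.000e-04]
(455, 281) [ 0.4632 -0.2667  0.0925]
(430, 290) [ 0.4588 -0.2336  0.033 ]
(308, 246) [ 0.5668 -0.0202  0.0957]
(162, 320) [0.4865 0.2799 0.0036]
(213, 140) [0.7873 0.1212 0.112 ]
```

View pics/scene_fork.png

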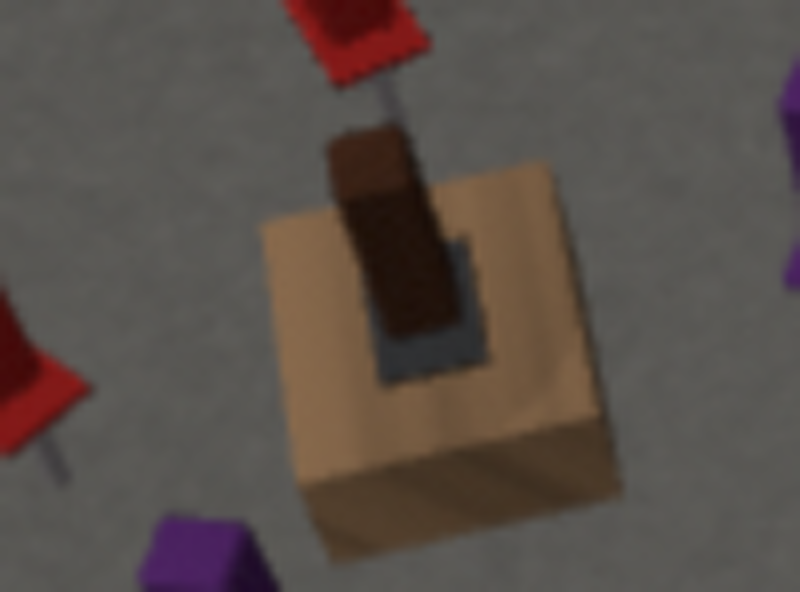

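View pics/scene_brk.png

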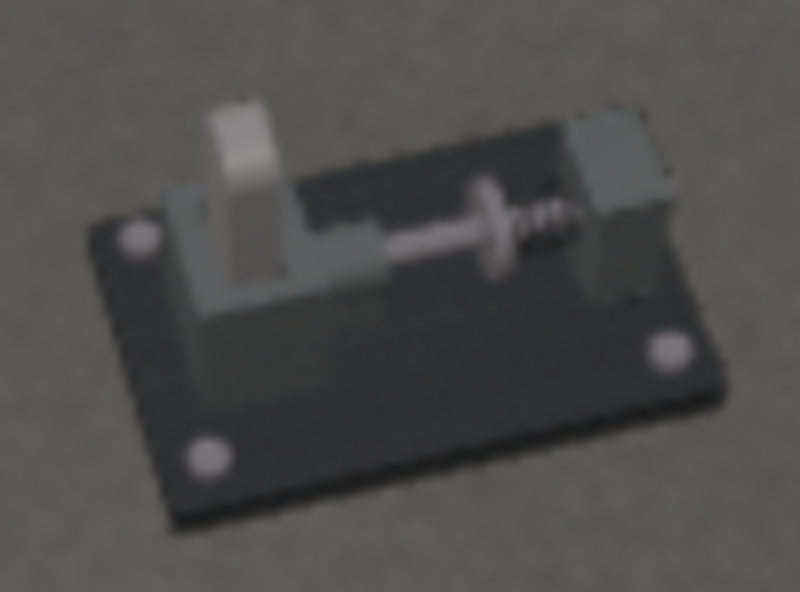

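View pics/top_fork.png

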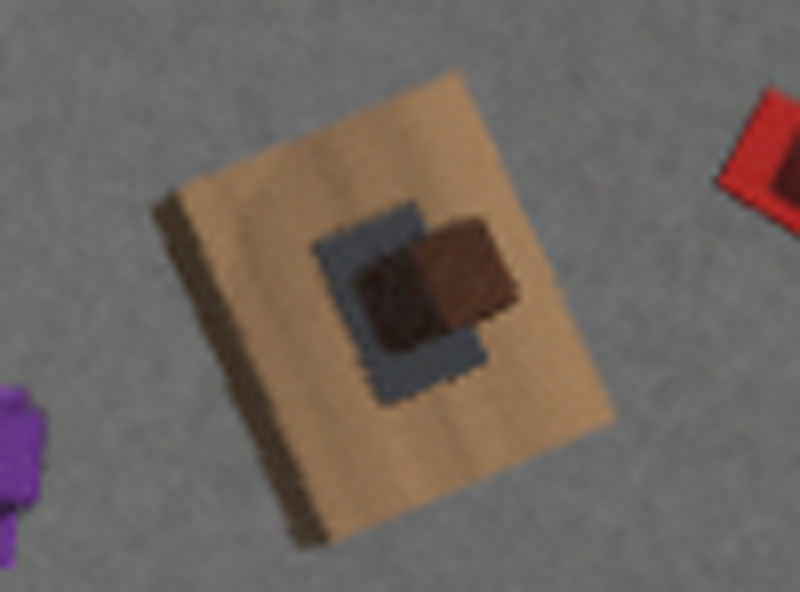

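View pics/top_brk.png

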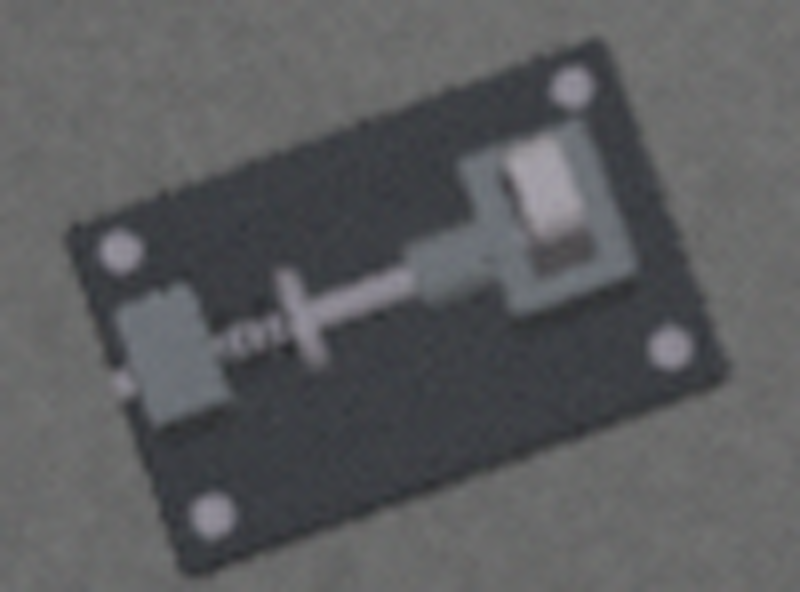

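The crops show the block's top-face corners, the flange, the link in its well, and the guide tube, collar and spring. In the top view the collar is at crop (300,318). I'll measure the corners on their known planes in both views.

Run:
```python
from h import *
def cr(pts,off): return [((x+.5)/8-.5+off[0],(y+.5)/8-.5+off[1]) for x,y in pts]
T=cr([(178,190),(460,72),(615,420),(330,545)],(397,246))
S=cr([(262,222),(548,160),(605,415),(300,485)],(140,168))
def rep(nm,Q):
    Q=Q[:,:2]; print(nm,(Q*1000).round(1).tolist(),'mid',(Q.mean(0)*1000).round(1), 'sides',[round(np.linalg.norm(Q[i]-Q[(i+1)%4])*1000,1) for i in range(4)],'ang',[round(np.degrees(np.arctan2(*(Q[(i+1)%4]-Q[i])[::-1])),1) for i in range(4)])
rep('blkT',onz('top',T,.034)); rep('blkS',onz('scene',S,.034))
T=cr([(68,225),(605,42),(728,375),(182,577)],(240,226))
S=cr([(90,225),(640,112),(728,388),(174,515)],(287,203))
rep('plT',onz('top',T,.012)); rep('plS',onz('scene',S,.012))
rep('scrT',onz('top',cr([(122,250),(572,88),(670,348),(213,516)],(240,226)),.014))
print(onz('scene',cr([(138,238),(208,458),(670,350)],(287,203)),.014))
# flange top z=.038 (corners)
print('flT',onz('top',cr([(312,244),(412,202),(487,358),(388,405)],(397,246)),.038)[:,:2].mean(0))
rep('flT',onz('top',cr([(312,244),(412,202),(487,358),(388,405)],(397,246)),.038))
# handle top z=.094
rep('hT',onz('top',cr([(415,243),(482,217),(520,297),(447,332)],(397,246)),.094))
rep('hS',onz('scene',cr([(328,143),(400,122),(415,188),(342,200)],(140,168)),.094))
# link top
rep('backT',onz('top',cr([(115,310),(190,285),(238,400),(155,425)],(240,226)),.052))
rep('wellT',onz('top',cr([(462,157),(585,122),(637,270),(515,315)],(240,226)),.052))
print('collarT',onz('top',cr([(285,270),(318,365),(301,318)],(240,226)),.034))
print('collarS',onz('scene',cr([(487,225)],(287,203)),.034))
for p in ['top','scene']:
    im=cv2.imread(f'pics/{p}0.png');hsv=cv2.cvtColor(im,cv2.COLOR_BGR2HSV)
    m=cv2.inRange(hsv,(105,120,40),(125,255,255));c=max(cv2.findContours(m,0,2)[0],key=cv2.contourArea)
    h=cv2.convexHull(c);q=cv2.approxPolyDP(h,4,True).reshape(-1,2);print(p,'bin',q.tolist());print(onz(p,q,.05)[:,:2].round(3).tolist())
```

```text
blkT [[500.7, -220.2], [517.3, -293.1], [429.8, -312.3], [412.9, -239.1]] mid [ 465.2 -266.2] sides [np.float64(74.8), np.float64(89.6), np.float64(75.1), np.float64(89.9)] ang [np.float64(-77.2), np.float64(-167.6), np.float64(103.0), np.float64(12.1)]
blkS [[427.1, -311.9], [411.2, -238.6], [499.3, -217.5], [515.6, -291.5]] mid [ 463.3 -264.9] sides [np.float64(75.0), np.float64(90.6), np.float64(75.7), np.float64(90.8)] ang [np.float64(102.3), np.float64(13.5), np.float64(-77.6), np.float64(-167.0)]
plT [[586.8, 96.1], [610.7, -39.6], [525.0, -55.6], [498.1, 80.7]] mid [555.1  20.4] sides [np.float64(137.8), np.float64(87.1), np.float64(139.0), np.float64(90.1)] ang [np.float64(-80.0), np.float64(-169.4), np.float64(101.2), np.float64(9.8)]
plS [[523.7, -54.3], [498.3, 88.2], [585.5, 98.2], [611.6, -37.9]] mid [554.8  23.6] sides [np.float64(144.7), np.float64(87.7), np.float64(138.6), np.float64(89.4)] ang [np.float64(100.1), np.float64(6.5), np.float64(-79.1), np.float64(-169.4)]
scrT [[578.2, 83.8], [600.2, -29.8], [533.5, -42.9], [511.1, 71.1]] mid [555.7  20.5] sides [np.floa
[... 1276 characters left out ...]
, np.float64(11.0)]
wellT [[580.0, -1.3], [583.6, -30.8], [547.2, -37.1], [541.4, -7.6]] mid [563.1 -19.2] sides [np.float64(29.7), np.float64(36.9), np.float64(30.0), np.float64(39.2)] ang [np.float64(-83.1), np.float64(-170.2), np.float64(101.2), np.float64(9.4)]
collarT [[0.56353355 0.04431621 0.034     ]
 [0.53993705 0.0399309  0.034     ]
 [0.55160913 0.04225004 0.034     ]]
collarS [[0.54807427 0.0426293  0.034     ]]
top bin [[207, 290], [207, 351], [116, 352], [120, 288]]
[[0.524, 0.176], [0.414, 0.19], [0.437, 0.358], [0.553, 0.339]]
scene bin [[417, 171], [492, 174], [502, 215], [495, 232], [417, 229]]
[[0.414, 0.203], [0.436, 0.358], [0.545, 0.344], [0.585, 0.318], [0.566, 0.173]]
```

Both views agree to about 3 mm:

| Item | Position (mm) | Yaw |
|---|---|---|
| Block top | (464.5, -265.6) | 12.8° |
| Bracket origin | (561.7, -18.3) | 11° |
| Collar (near face) | bracket y ≈ 59 | – |
| Bin | about (488, 270) | -8° |

The measured sizes match those given. Next is IK feasibility.

```bash
cat >> h.py <<'E'
def down(yaw_deg,tilt_deg=0):
    """tool down, jaw (tool y) along yaw; tilt about tool y"""
    a=np.radians(yaw_deg);y=np.array([np.cos(a),np.sin(a),0]);z=np.array([0,0,-1.]);x=np.cross(y,z)
    r=R.from_matrix(np.c_[x,y,z])*R.from_euler('y',tilt_deg,degrees=True)
    return r
def q(r): 
    x=r.as_quat();return np.array([x[3],x[0],x[1],x[2]])
def tcp(grasp,r,l=.054): return np.array(grasp)-r.apply([0,0,l])
BLK=np.array([.4645,-.2656]);BLKYAW=12.8
BRK=np.array([.5617,-.0183]);BRKYAW=11.0
def brk(x,y,z): 
    a=np.radians(BRKYAW);return np.array([BRK[0]+x*np.cos(a)-y*np.sin(a),BRK[1]+x*np.sin(a)+y*np.cos(a),z])
E
python3 - <<'E'
from h import *
s=env.get_state();print(R.from_quat(np.roll(s['orientation'],-1)).as_matrix().round(2).tolist())
for yo in(90,-90):
    for nm,g,r in [('fork',[*BLK,.064],down(BLKYAW+yo)),('forkup',[*BLK,.2],down(BLKYAW+yo)),('gapup',brk(0,41,.2)*[1,1,1] if 0 else brk(0,.041,.2),down(BRKYAW+yo)),('push',brk(0,.06,.084),down(BRKYAW+yo)),('link',brk(0,0,.09),down(BRKYAW+yo)),('linkup',brk(0,0,.24),down(BRKYAW+yo))]:
        print(yo,nm,None if (j:=kin.inverse_kinematics(tcp(g,r),q(r))) is None else j.round(2))
for yo in(0,180):
  for t in(-40,40,-25,25):
    r=down(-8+yo,t);j=kin.inverse_kinematics(tcp([.488,.27,.08],r),q(r));print('bin',yo,t,r.apply([0,0,1]).round(2),None if j is None else j.round(2))
P=cloud('top',np.load('top0_d.npy'))
m=(P[...,2]>.06)&(P[...,2]<.13)
n,l,st,ce=cv2.connectedComponentsWithStats(m.astype('uint8'))
for i in range(1,n):
    if st[i,4]>25: print(ce[i].round(),st[i,4],np.median(P[l==i],0).round(3),P[l==i][:,2].max().round(3))
E
```

```text
[[-0.9, 0.43, -0.0], [0.43, 0.9, -0.0], [-0.0, -0.0, -1.0]]
90 fork [ 0.04  0.55  0.47  2.05 -0.42  0.63  2.58]
90 forkup [-0.34  0.45  0.97  1.99 -0.46  0.94  2.66]
90 gapup [-0.37  0.34  0.26  1.91 -0.11  0.9   1.72]
90 push [-0.28  0.5   0.12  1.99 -0.09  0.66  1.66]
90 link [-0.22  0.5   0.18  1.97 -0.14  0.68  1.81]
90 linkup [-0.37  0.31  0.36  1.86 -0.13  0.99  1.81]
-90 fork [-0.19  0.66  0.79  2.07 -0.72  0.71 -0.27]
-90 forkup [-0.39  0.49  1.05  1.99 -0.52  0.96 -0.42]
-90 gapup [-0.72  0.41  0.73  1.93 -0.33  0.92 -1.21]
-90 push [-0.62  0.56  0.57  2.01 -0.47  0.7  -1.14]
-90 link [-0.54  0.58  0.61  1.99 -0.49  0.73 -1.01]
-90 linkup [-0.69  0.38  0.79  1.88 -0.32  1.01 -1.15]
bin 0 -40 [-0.09 -0.64 -0.77] [-1.13  0.84  0.47  1.67  0.1   1.25 -0.91]
bin 0 40 [ 0.09  0.64 -0.77] [ 0.07  0.58 -0.43  2.18 -1.28  0.42  0.78]
bin 0 -25 [-0.06 -0.42 -0.91] [-1.07  0.7   0.44  1.79  0.02  1.02 -0.84]
bin 0 25 [ 0.06  0.42 -0.91] [-0.4   0.48 -0.02  2.14 -0.92  0.45  0.27]
bin 180 -40 [ 0.09  0.64 -0.77] [ 0.63  0.95 -1.21  2.15  0.82  0.31  2.01]
bin 180 40 [-0.09 -0.64 -0.77] [-0.68  0.79 -0.21  1.63  0.5   1.4   1.87]
bin 180 -25 [ 0.06  0.42 -0.91] [ 0.18  0.59 -0.74  2.1   0.06  0.34  2.53]
bin 180 25 [-0.06 -0.42 -0.91] [-0.61  0.67 -0.21  1.76  0.42  1.14  1.94]
[214. 147.] 798 [0.777 0.123 0.109] 0.115
[453. 219.] 208 [ 0.576 -0.29   0.088] 0.093
[308. 251.] 115 [ 0.559 -0.019  0.093] 0.099
[506. 265.] 213 [ 0.477 -0.37   0.088] 0.093
[452. 281.] 199 [ 0.465 -0.261  0.093] 0.098
[395. 303.] 178 [ 0.444 -0.155  0.089] 0.094
[481. 339.] 195 [ 0.355 -0.293  0.088] 0.094
[606. 460.] 258 [ 0.096 -0.488  0.072] 0.079
```

Run:
```python
from h import *
r=down(BLKYAW-90)
g=np.array([*BLK,.064])
env.grip(.05,60)
env.reach(tcp(g+[0,0,.12],r),q(r)); s=env.get_state();print(s['time'],s['tcp_pos'],s['opening'])
print(env.movel(tcp(g,r),.15,stop_force=15))
s=env.get_state();print(s['time'],s['tcp_pos'],tcp(g,r),s['force'])
for n in("scene","top"):
    im,d=camera(n); cv2.imwrite(f"pics/{n}1.png",im)
ims=[cv2.imread("pics/scene1.png")[160:250,140:240],cv2.imread("pics/top1.png")[240:330,397:497]]
cv2.imwrite("pics/c1.png",cv2.resize(np.hstack(ims),None,fx=4,fy=4,interpolation=2))
```

```text
3.675 [ 0.46507348 -0.26494311  0.23791619] 0.05016110372216517
False
4.625 [ 0.46482699 -0.26600159  0.11861241] [ 0.4645 -0.2656  0.118 ] [-0.27970889 -0.17467753 -0.1311056 ]
```

View pics/c1.png

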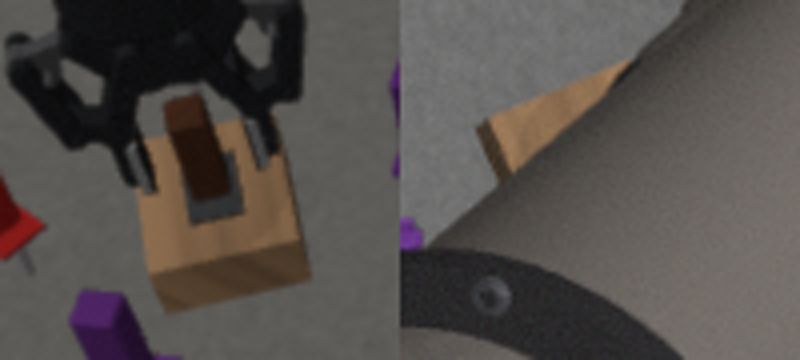

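The scene view shows the pads at (140,165) and (258,145) in the crop, straddling the handle at (195,150) and centred on it. I'll grip and draw the fork out.

Run:
```python
from h import *
env.grip(.0,70); s=env.get_state();print(s['time'],s['tcp_pos'],s['opening'],s['force'],s['torque'])
p=s['tcp_pos'];
import json; json.dump(dict(p=list(p),o=list(s['orientation'])),open('grasp.json','w'))
print(env.movel(p+[0,0,.02],.08,stop_force=15)); s=env.get_state();print(s['force'])
env.movel(p+[0,0,.14],.2)
r=down(BRKYAW-90)
env.reach(tcp(brk(0,.041,.145),r),q(r))
env.dwell(.2)
s=env.get_state();print(s['time'],s['tcp_pos'],s['opening'],s['force'],s['torque'])
for n in("scene","top"):
    im,d=camera(n); cv2.imwrite(f"pics/{n}2.png",im)
ims=[cv2.imread("pics/scene2.png")[170:270,280:400],cv2.imread("pics/top2.png")[210:310,230:350]]
cv2.imwrite("pics/c2.png",cv2.resize(np.vstack(ims),None,fx=3,fy=3,interpolation=2))
cv2.imwrite("pics/c2s.png",cv2.resize(ims[0],None,fx=6,fy=6,interpolation=2))
```

```text
5.1 [ 0.46486695 -0.26568589  0.11860671] 0.019294454973006334 [-0.38164819  1.4789142   6.29175991] [0.2122083  0.16146632 0.040121  ]
False
[-0.35640623  0.22070053 -0.86763616]
7.6333 [ 0.55453323 -0.00890383  0.20359857] 0.019292189166148093 [ -3.0309006  -73.95868509  15.59240273] [-19.46427455   0.4392579   -0.98147449]
```

View pics/c2s.png

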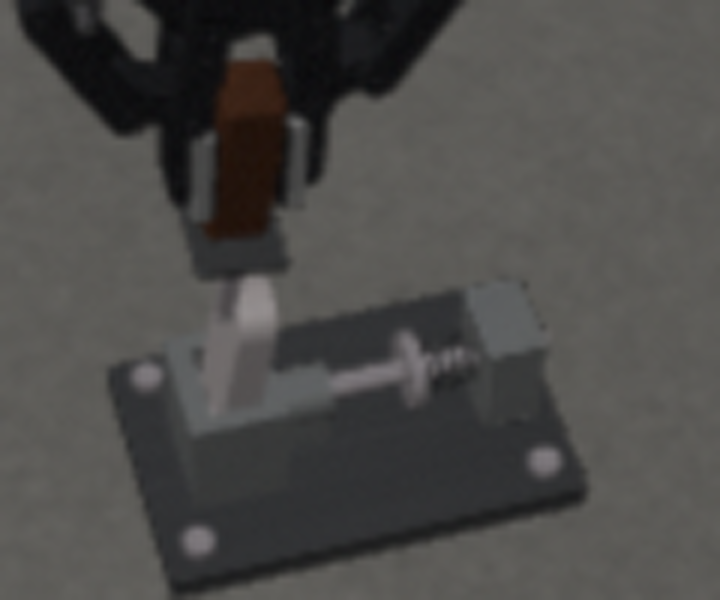

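View pics/c2.png

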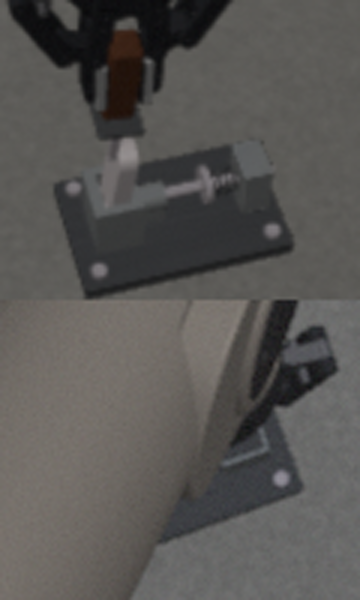

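The view shows the blade pressing against the near side of the link at crop (225,330). That is my mistake: at that height the prong tips (85 mm) sat below the link's top (96 mm), and the joint-space path crossed it. The force is 74 N, so I'll relieve it straight away, back along -y and then up.

Run:
```python
from h import *
s=env.get_state();p=s['tcp_pos'];yd=brk(0,1,0)-brk(0,0,0)
env.movel(p-yd*.012,.1); s=env.get_state();print(s['time'],s['tcp_pos'],s['force'],s['torque'])
env.movel(s['tcp_pos']-yd*.015+[0,0,.0],.1);s=env.get_state();print(s['time'],s['tcp_pos'],s['opening'],s['force'],s['torque'])
env.movel(s['tcp_pos']+[0,0,.06],.15);s=env.get_state();print(s['time'],s['tcp_pos'],s['opening'],s['force'],s['torque'])
for n in("scene","top"):
    im,d=camera(n); cv2.imwrite(f"pics/{n}3.png",im);np.save(f"{n}3_d.npy",d)
ims=[cv2.imread("pics/scene3.png")[150:270,270:400],cv2.imread("pics/top3.png")[190:310,230:360]]
cv2.imwrite("pics/c3.png",cv2.resize(np.hstack(ims),None,fx=3,fy=3,interpolation=2))
cv2.imwrite("pics/c3s.png",cv2.resize(ims[0],None,fx=5,fy=5,interpolation=2))
```

```text
8.3167 [ 0.55665594 -0.0210495   0.2030566 ] [-0.06246873 -8.97925045  1.54798149] [-2.15240056  0.14439008 -0.0694242 ]
8.6167 [ 0.55945013 -0.03389514  0.20242501] 0.01931420510203952 [ 0.17945037  0.53649426 -1.6121838 ] [0.00533251 0.0441193  0.03586155]
9.1667 [ 0.55922409 -0.03291402  0.26197458] 0.01955769929636497 [-0.20359975 -0.63286151 -2.04054686] [0.02072377 0.01049533 0.02633114]
```

View pics/c3s.png

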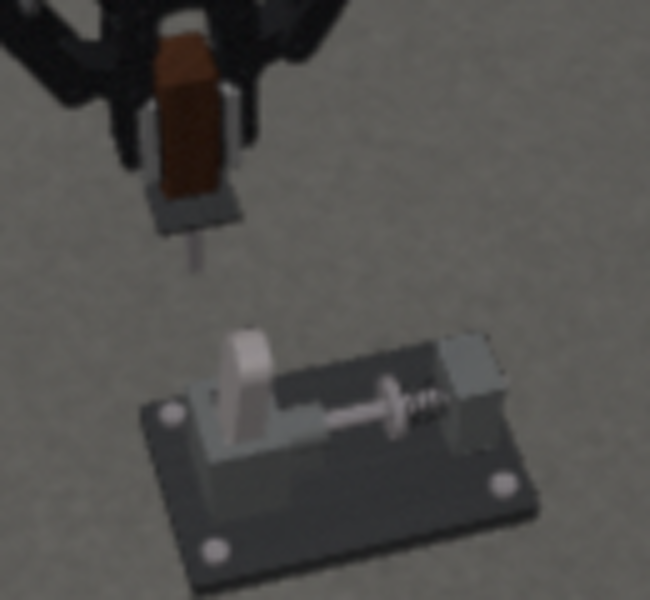

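View pics/c3.png

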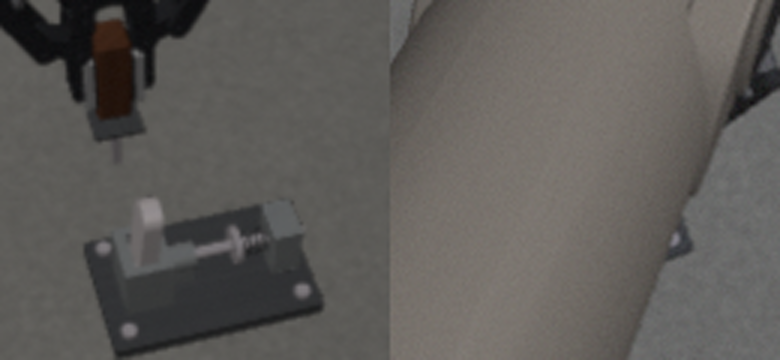

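The link, pin and collar look unchanged, with the link still pinned and upright at crop (245,380). The fork hangs at (190,150). I'll check whether it slipped in the hand by comparing it with its expected projection.

Run:
```python
from h import *
s=env.get_state();p=s['tcp_pos'];r=R.from_quat(np.roll(s['orientation'],-1));print(r.as_matrix().round(3).tolist())
im=cv2.imread('pics/scene3.png')[150:270,270:400];b=cv2.resize(im,None,fx=6,fy=6,interpolation=2)
g=p+r.apply([0,0,.054])
def F(x,y,z): # fork frame: z up from tips; tool x=fork x, tool y= -/+ fork y
    return g+r.apply([x,y,-(z-.060)])
def box(hx,hy,z0,z1,col,cx=0):
    for z in(z0,z1):
        Q=proj('scene',[F(cx+a*hx,c*hy,z) for a,c in((1,1),(1,-1),(-1,-1),(-1,1))])
        Q=((Q-[270,150]+.5)*6-.5).round().astype(int);cv2.polylines(b,[Q],True,col,1)
box(.011,.010,.034,.090,(0,255,0));box(.021,.014,.030,.034,(0,255,255));box(.003,.0025,0,.022,(255,0,255),.010);box(.003,.0025,0,.022,(255,0,255),-.010)
cv2.imwrite('pics/ov3.png',b[:420])
# link height check from depth
P=cloud('scene',np.load('scene3_d.npy'));m=(np.linalg.norm(P[...,:2]-BRK,axis=-1)<.03)&(P[...,2]>.07)&(P[...,2]<.115);print('link top z',np.percentile(P[m][:,2],[50,95]))
```

```text
[[0.982, 0.191, -0.002], [0.191, -0.982, 0.0], [-0.002, -0.001, -1.0]]
link top z [0.08973178 0.09795118]
```

View pics/ov3.png

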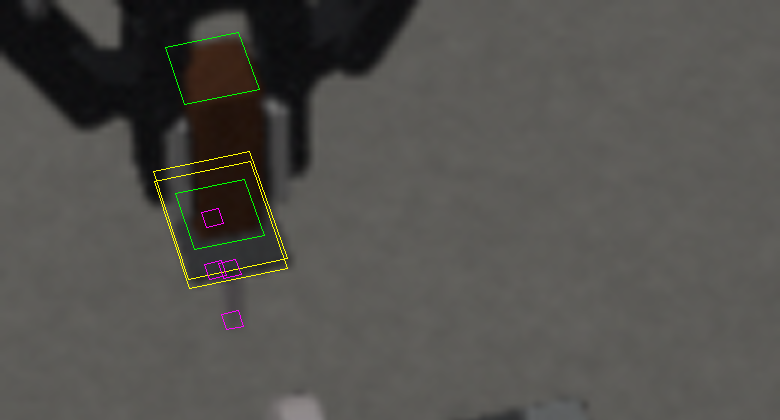

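The overlay agrees with the fork within about 2 mm at the handle top (212,70), the flange (240,265) and the prong (232,310). So there's no gross slip, at most a slight tilt. Now I'll go high over the link and descend above the gap.

Run:
```python
from h import *
r=down(BRKYAW-90)
p=env.get_state()['tcp_pos']
env.movel(tcp(brk(0,.045,.21),r),.2,rot=q(r))
env.movel(tcp(brk(0,.045,.111),r),.15,stop_force=6)
env.dwell(.2)
s=env.get_state();p=s['tcp_pos'];print(s['time'],p,tcp(brk(0,.045,.111),r),s['force'],s['torque'])
r=R.from_quat(np.roll(s['orientation'],-1));print(r.as_matrix().round(3).tolist())
for n in("scene","top"):
    im,d=camera(n); cv2.imwrite(f"pics/{n}4.png",im)
ims=[cv2.imread("pics/scene4.png")[180:280,280:400]]
b=cv2.resize(ims[0],None,fx=6,fy=6,interpolation=2);cv2.imwrite("pics/c4s.png",b)
g=p+r.apply([0,0,.054])
def F(x,y,z): return g+r.apply([x,y,-(z-.060)])
def dr(Q,col,cl=True):
    Q=((proj('scene',Q)-[280,180]+.5)*6-.5).round().astype(int);cv2.polylines(b,[Q],cl,col,1)
for cx,hx,hy,z0,z1,c in((0,.011,.010,.034,.090,(0,255,0)),(0,.021,.014,.030,.034,(0,255,255)),(.010,.003,.0025,0,.022,(255,0,255)),(-.010,.003,.0025,0,.022,(255,0,255))):
    for z in(z0,z1): dr([F(cx+a*hx,e*hy,z) for a,e in((1,1),(1,-1),(-1,-1),(-1,1))],c)
dr([brk(0,.034,.034),brk(0,.083,.034)],(0,0,255),False)
dr([brk(-.045,-.03,.012),brk(.045,-.03,.012),brk(.045,.11,.012),brk(-.045,.11,.012)],(0,0,255))
cv2.imwrite("pics/ov4.png",b);cv2.imwrite("pics/t4.png",cv2.resize(cv2.imread("pics/top4.png")[190:310,230:360],None,fx=3,fy=3))
```

```text
10.725 [0.55364205 0.02591903 0.16585512] [0.5531136  0.02587322 0.165     ] [ 0.46911185 -0.43851181 -1.71628695] [-0.00155944  0.01096123 -0.04480971]
[[0.982, 0.191, 0.002], [0.191, -0.982, 0.0], [0.002, -0.0, -1.0]]
```

View pics/c4s.png

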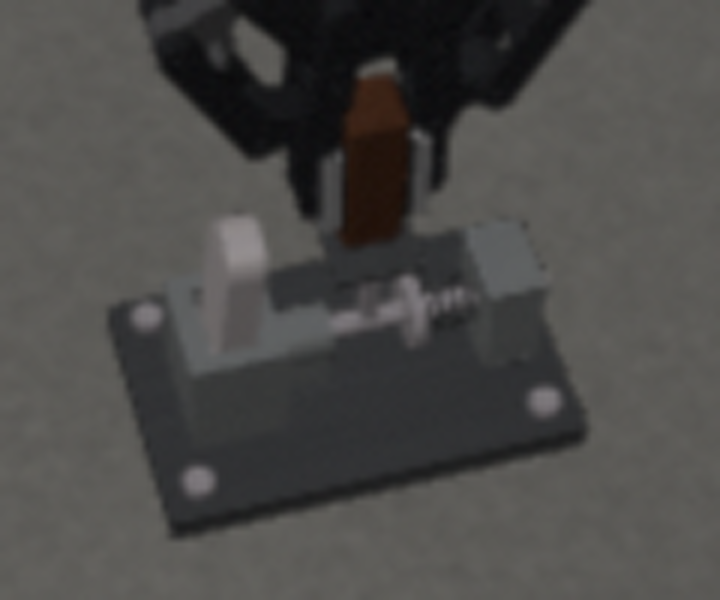

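View pics/ov4.png

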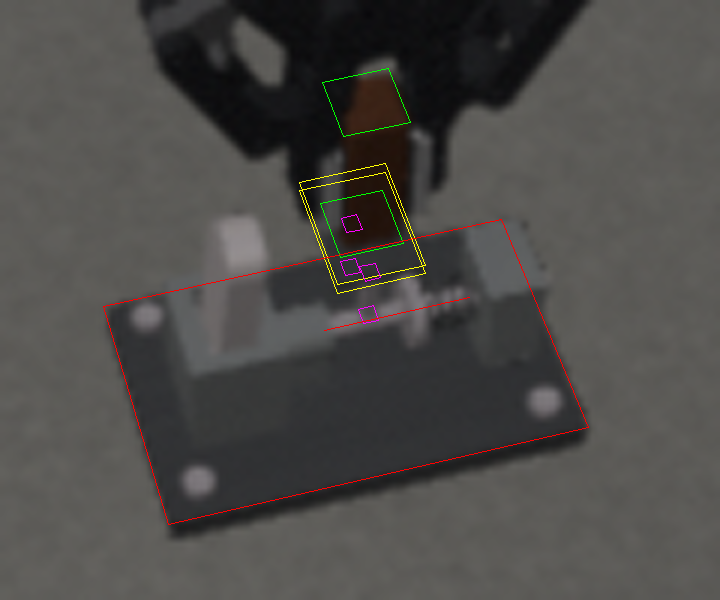

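View pics/t4.png

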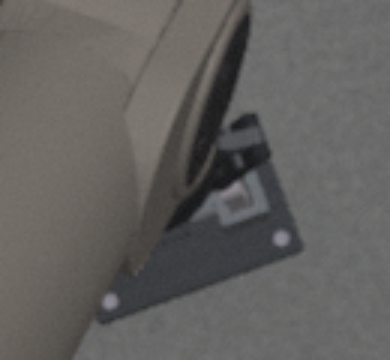

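The near prong at (372,300) lines up over the pin at (370,316), with the blade between the tube end and the collar at (413,310). At the tips the fork may sit 1–2 mm toward -x relative to the bracket, so I'll offset +1 mm and lower by feel.

Run:
```python
from h import *
r=down(BRKYAW-90)
env.movel(tcp(brk(.001,.045,.108),r),.1)
hit=env.movel(tcp(brk(.001,.045,.0835),r),.06,stop_force=3)
env.dwell(.1)
s=env.get_state();p=s['tcp_pos'];print(hit,s['time'],p,tcp(brk(.001,.045,.0835),r),s['force'],s['torque'])
im,d=camera('scene');cv2.imwrite("pics/scene5.png",im)
b=cv2.resize(im[180:280,280:400],None,fx=6,fy=6,interpolation=2);cv2.imwrite("pics/c5s.png",b)
```

```text
False 11.7333 [0.55426206 0.02592965 0.1376586 ] [0.55409522 0.02606403 0.1375    ] [-0.48859435  0.07311869 -0.99751863] [ 0.04036515 -0.00339815 -0.00677886]
```

View pics/c5s.png

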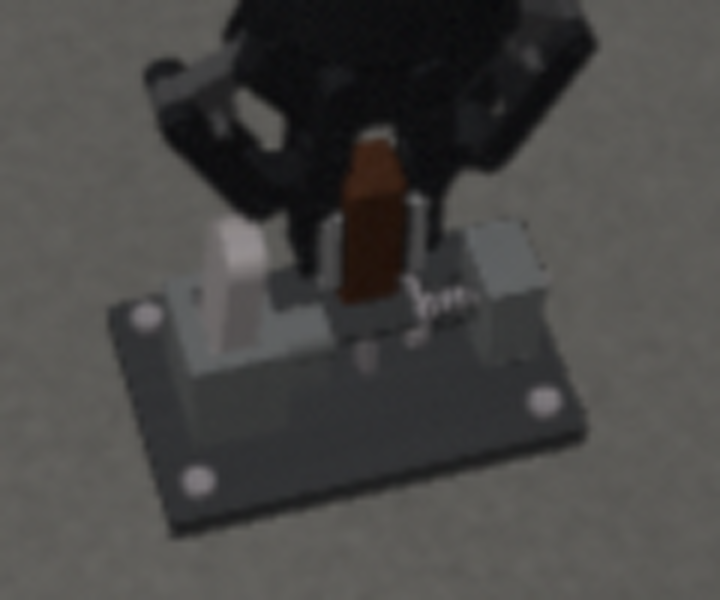

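The prongs went down free: the near prong tip is at (366,355), in front of and below the pin line, with the flange above it. Now I'll feel for the collar along +y.

Run:
```python
from h import *
r=down(BRKYAW-90);yd=brk(0,1,0)-brk(0,0,0)
s0=env.get_state()
def By(p): return (p[:2]-BRK)@yd[:2]*1000
print('start y',By(s0['tcp_pos']))
hit=env.movel(tcp(brk(.001,.066,.0835),r),.025,stop_force=3)
s=env.get_state();print(hit,s['time'],By(s['tcp_pos']),s['force']@yd,s['force'],s['torque'])
env.dwell(.15)
s=env.get_state();print(hit,s['time'],By(s['tcp_pos']),s['force']@yd,s['force'],s['torque'])
```

```text
start y 44.84908192658739
True 12.3667 58.09332327883777 -4.157279813111142 [ 2.5423215  -3.74091311  1.78534113] [-0.72185036 -0.33408714  0.00682366]
True 12.5167 57.63384493841964 -2.6731737918865295 [ 1.42172934 -2.44685058  0.05467097] [-0.65313947 -0.30996333 -0.01783333]
```

Contact is at blade-centre y ≈ 57.7 mm, so the near face is at about 60, matching the picture. I'll push in small steps, watching the force and the height of the link's top.

Run:
```python
from h import *
r=down(BRKYAW-90);yd=brk(0,1,0)-brk(0,0,0)
def By(p): return (p[:2]-BRK)@yd[:2]*1000
im0=cv2.imread('pics/scene5.png').astype(int)
y=.0577;px0=None
for k in range(14):
    y+=.001 if y<.0617 else .0005
    hit=env.movel(tcp(brk(.001,y,.0835),r),.015,stop_force=4.5)
    s=env.get_state();f=-s['force']@yd
    im,d=camera('scene')
    # image change round the link top
    c=im[205:245,308:332].astype(int);df=np.abs(c-im0[205:245,308:332]).sum(-1);n=(df>60).sum()
    print(hit,round(s['time'],2),'cmd',round(y*1000,1),'y',By(s['tcp_pos']).round(2),'f',f.round(2),'fz',s['force'][2].round(1),'chg',n,flush=True)
    if n>25 or f>13 or hit: break
env.dwell(.1);im,d=camera('scene');cv2.imwrite("pics/scene6.png",im)
b=cv2.resize(im[180:280,280:400],None,fx=6,fy=6,interpolation=2);cv2.imwrite("pics/c6s.png",b)
```

```text
False 12.77 cmd 58.7 y 58.02 f 4.59 fz -2.7 chg 214
```

View pics/c6s.png

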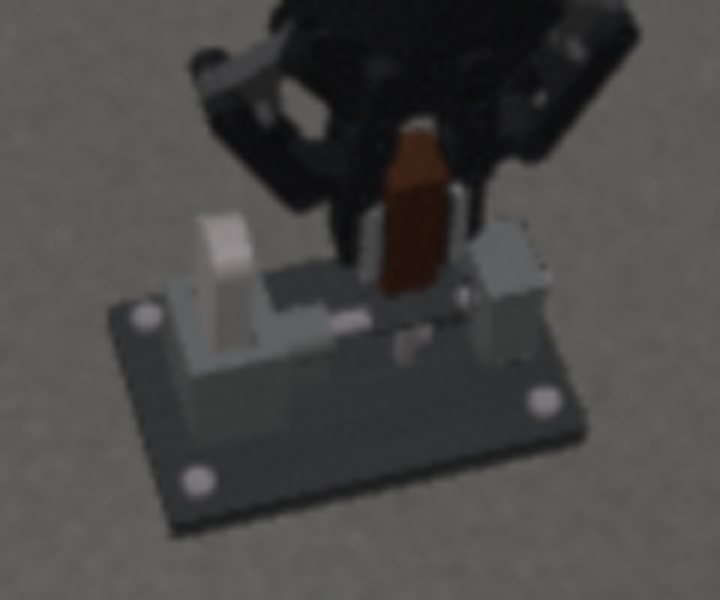

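The link's top only leaned about 2 px to the left, taking up play in the well; it hasn't risen (top row unchanged, crop y≈215). I'll switch the detector to the link's top row and go on.

```bash
cat >> h.py <<'E'
yd=brk(0,1,0)-brk(0,0,0)
def By(p): return (p[:2]-BRK)@yd[:2]*1000
def toprow(im):
    g=cv2.cvtColor(im,cv2.COLOR_BGR2GRAY)[195:250,306:330]; m=(g>118).sum(1)>=3
    return 195+np.argmax(m)
E
python3 - <<'E'
from h import *
r=down(BRKYAW-90)
print([toprow(cv2.imread(f'pics/scene{i}.png')) for i in(0,4,5,6)])
y=.0587
for k in range(14):
    y+=.001 if y<.0617 else .0005
    hit=env.movel(tcp(brk(.001,y,.0835),r),.015,stop_force=4.5)
    s=env.get_state();f=-s['force']@yd
    im,d=camera('scene');t=toprow(im)
    print(hit,round(s['time'],2),'cmd',round(y*1000,1),'y',By(s['tcp_pos']).round(2),'f',f.round(2),'fz',s['force'][2].round(1),'tq',s['torque'][0].round(2),'row',t,flush=True)
    if t<=213 or f>13 or hit or y>.0655: break
cv2.imwrite("pics/scene7.png",im)
b=cv2.resize(im[180:280,280:400],None,fx=6,fy=6,interpolation=2);cv2.imwrite("pics/c7s.png",b)
E
```

```text
[np.int64(217), np.int64(216), np.int64(217), np.int64(216)]
False 13.22 cmd 59.7 y 59.44 f 5.0 fz -2.8 tq -1.18 row 216
False 13.52 cmd 60.7 y 60.35 f 4.82 fz -2.2 tq -1.25 row 216
False 13.82 cmd 61.7 y 61.27 f 5.25 fz -2.5 tq -1.29 row 215
False 14.12 cmd 62.2 y 61.65 f 6.04 fz -2.6 tq -1.37 row 215
False 14.42 cmd 62.7 y 62.1 f 6.03 fz -3.9 tq -1.45 row 215
False 14.72 cmd 63.2 y 62.57 f 5.71 fz -2.9 tq -1.43 row 215
False 15.02 cmd 63.7 y 63.18 f 6.02 fz -2.8 tq -1.38 row 209
```

View pics/c7s.png

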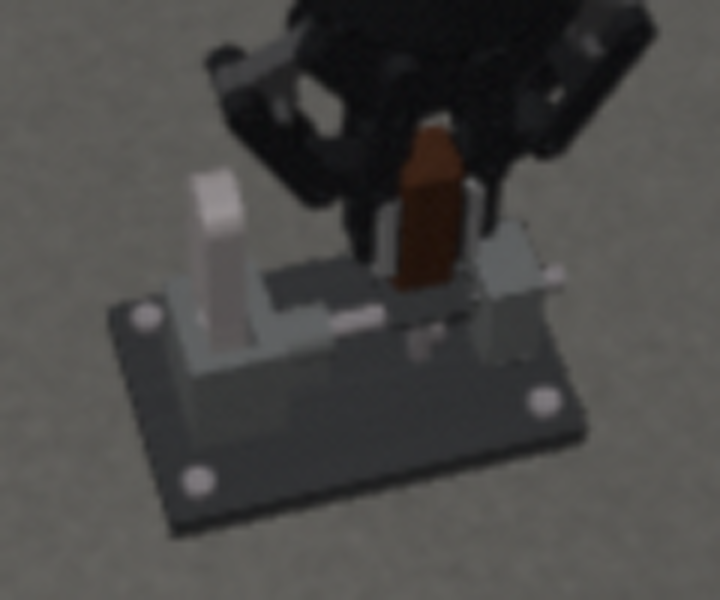

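The link's top went from row 215 to 209 (crop y 215 → 172), so it kicked up at about 6 N, short of the stop. I'll back off gently, lift clear of the link, and return the fork over the block.

Run:
```python
from h import *
import json
G=json.load(open('grasp.json'))
r=down(BRKYAW-90)
env.movel(tcp(brk(.001,.046,.0835),r),.05); s=env.get_state();print(s['time'],By(s['tcp_pos']),s['force'],toprow(camera('scene')[0]))
print(env.movel(tcp(brk(.001,.046,.215),r),.15,stop_force=8))
rb=down(BLKYAW-90); h=np.array(G['p'])
env.movel(np.r_[h[:2],tcp(brk(0,0,.215),r)[2]],.25,rot=q(rb)); 
env.movel(np.r_[h[:2],h[2]+.055],.2);env.dwell(.2)
s=env.get_state();p=s['tcp_pos'];print(s['time'],p,h,s['force'],s['torque'],s['opening'])
im,d=camera('scene');cv2.imwrite("pics/scene8.png",im);print(toprow(im))
r=R.from_quat(np.roll(s['orientation'],-1))
O=[140,140];b=cv2.resize(im[140:240,140:260],None,fx=6,fy=6,interpolation=2);cv2.imwrite("pics/c8s.png",b)
g=p+r.apply([0,0,.054])
def F(x,y,z): return g+r.apply([x,y,-(z-.060)])
def dr(Q,col,cl=True):
    Q=((proj('scene',Q)-O+.5)*6-.5).round().astype(int);cv2.polylines(b,[Q],cl,col,1)
for cx,hx,hy,z0,z1,c in((0,.011,.010,.034,.090,(0,255,0)),(0,.021,.014,.030,.034,(0,255,255)),(.010,.003,.0025,0,.022,(255,0,255)),(-.010,.003,.0025,0,.022,(255,0,255))):
    for z in(z0,z1): dr([F(cx+a*hx,e*hy,z) for a,e in((1,1),(1,-1),(-1,-1),(-1,1))],c)
cv2.imwrite("pics/ov8.png",b)
```

```text
15.5667 46.14266616593479 [-0.26753485 -0.01072803 -2.06264704] 213
False
18.8417 [ 0.46561229 -0.2659725   0.174819  ] [ 0.46486695 -0.26568589  0.11860671] [ 0.40612109 -0.63397755 -1.08800245] [-0.00863762  0.00688676  0.02235789] 0.01945972117965441
212
```

View pics/c8s.png

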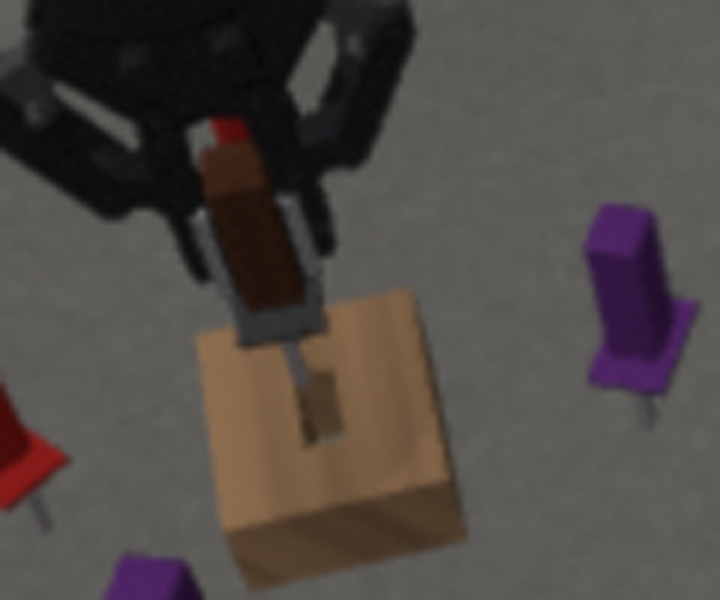

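View pics/ov8.png

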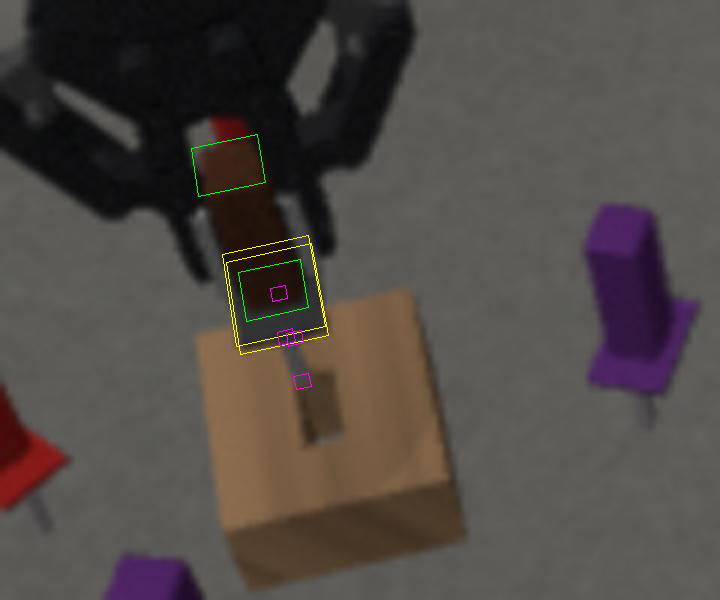

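The fork sits where expected, with the prong at (297,370) heading into the slot at (320,410). I'll lower it by feel, and check the link in this same picture, since its top row reads 212 after the pin was let back.

Run:
```python
from h import *
import json
h=np.array(json.load(open('grasp.json'))['p'])
print(env.movel(h+[-.0003,0.0002,.012],.12,stop_force=6)); s=env.get_state();print(s['time'],s['tcp_pos'],s['force'])
print(env.movel(h+[-.0003,0.0002,-.002],.04,stop_force=5)); s=env.get_state();print(s['time'],s['tcp_pos']-h,s['force'],s['torque'])
im,d=camera('scene');cv2.imwrite("pics/scene9.png",im)
b=np.hstack([cv2.resize(im[150:250,140:240],None,fx=4,fy=4,interpolation=2),cv2.resize(im[180:280,290:390],None,fx=4,fy=4,interpolation=2)]);cv2.imwrite("pics/c9s.png",b)
```

```text
False
19.4 [ 0.46448302 -0.26578711  0.13070794] [ 1.03277776 -0.62507783 -0.75573584]
True
19.75 [ 0.00030548 -0.00030274  0.00012636] [-0.45989016  0.42455841  3.96441176] [-0.08203723  0.03891162  0.00538218]
```

View pics/c9s.png

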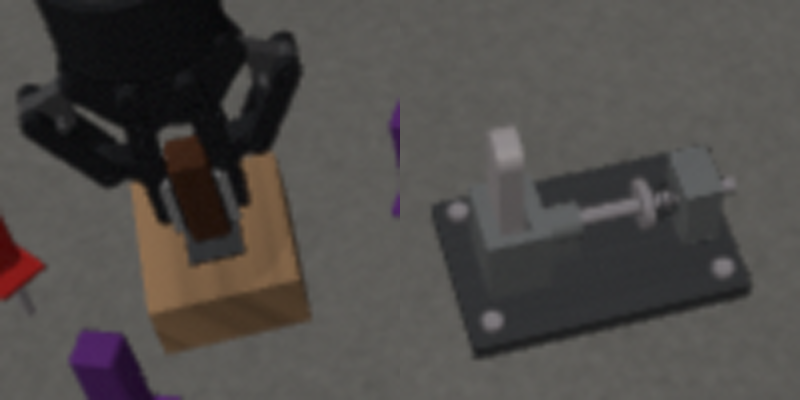

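The fork is seated with the flange on the block, at the same height as at the start (+0.1 mm). On the right the link stands up with the pin held back against its side. Now I'll release and lift off, then measure the link's top from both cameras.

Run:
```python
from h import *
import json
h=np.array(json.load(open('grasp.json'))['p'])
print(proj('scene',[brk(0,0,.096),brk(0,0,.108)])[:,1])
env.grip(.045); env.movel(h+[0,0,.10],.15)
s=env.get_state();print(s['time'],s['force'],s['opening'])
# move to hover beside/above link
r=down(BRKYAW-90)
env.movel(tcp(brk(0,-.05,.19),r),.25,rot=q(r))
for n in("scene","top"):
    im,d=camera(n); cv2.imwrite(f"pics/{n}10.png",im);np.save(f"{n}10_d.npy",d)
    P=cloud(n,d);m=(np.linalg.norm(P[...,:2]-BRK,axis=-1)<.03)&(P[...,2]>.09)&(P[...,2]<.118);print(n,m.sum(),'link top',np.median(P[m],0) if m.any() else 0,np.percentile(P[m][:,2],90) if m.any() else 0)
s=env.get_state();print(s['time'],s['tcp_pos'])
im=cv2.imread('pics/scene10.png');t=cv2.imread('pics/top10.png')
b=np.hstack([cv2.resize(im[150:250,140:240],None,fx=4,fy=4,interpolation=2),cv2.resize(im[180:280,290:390],None,fx=4,fy=4,interpolation=2)]);cv2.imwrite("pics/c10s.png",b)
```

```text
[218.10305243 213.91506896]
20.9833 [ 0.60360758  0.26874534 -0.2249017 ] 0.044935185120609906
scene 110 link top [ 0.56933402 -0.01862824  0.10506435] 0.10926074029789425
top 0 link top 0 0
22.1417 [ 0.57025889 -0.06933563  0.24398247]
```

View pics/c10s.png

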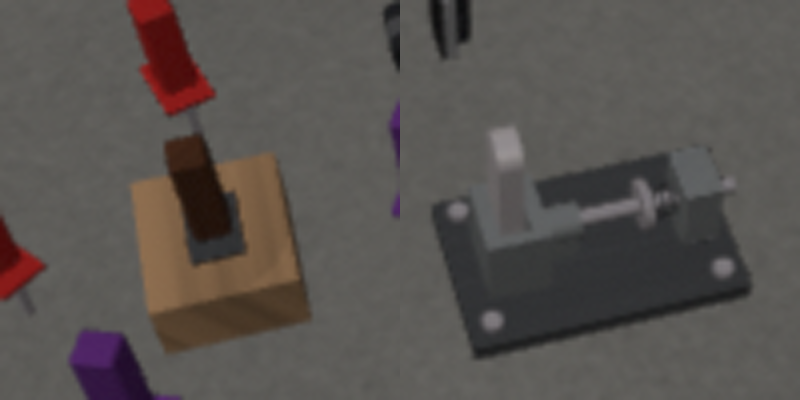

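View pics/top10.png

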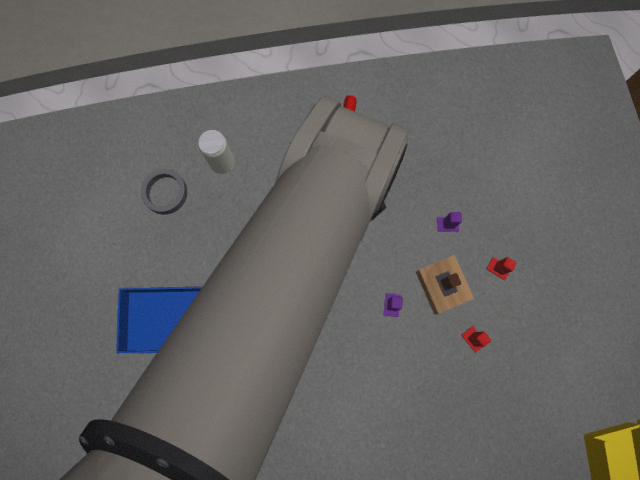

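The fork stands upright in its slot, flange on the block, and the bystanders haven't moved. The link's top measures about 108 mm, so it is freed. Next I grasp the link above the well and draw it straight up.

Run:
```python
from h import *
r=down(BRKYAW-90)
env.movel(tcp(brk(0,0,.19),r),.15)
print(env.movel(tcp(brk(0,0,.092),r),.12,stop_force=8)); s=env.get_state();print(s['time'],s['tcp_pos']-tcp(brk(0,0,.092),r),s['force'])
env.grip(0,50); s=env.get_state();print(s['time'],s['opening'],s['force'],s['torque'])
p=s['tcp_pos']
print(env.movel(p+[0,0,.03],.05,stop_force=25)); s=env.get_state();print(s['time'],s['opening'],s['force'])
print(env.movel(p+[0,0,.11],.15)); s=env.get_state();print(s['time'],s['opening'],s['force'],s['tcp_pos']-p)
im,d=camera('scene');cv2.imwrite("pics/scene11.png",im);cv2.imwrite("pics/c11s.png",cv2.resize(im[130:280,260:420],None,fx=4,fy=4,interpolation=2))
```

```text
False
23.5917 [ 0.00047972 -0.00030032  0.00060755] [0.4170978  0.44005139 1.26084082]
23.9833 0.011750905059183903 [ 0.20027055 -3.01867063  2.70238749] [-9.60231998e-01 -1.95676402e-01 -4.03561093e-04]
False
24.75 0.011223632453677577 [ 0.35573693 -0.09166178 -1.10026025]
False
25.4333 0.011159704055174649 [-0.97665758  0.96887711 -0.91535357] [-0.00047972  0.00037763  0.10931696]
```

View pics/c11s.png

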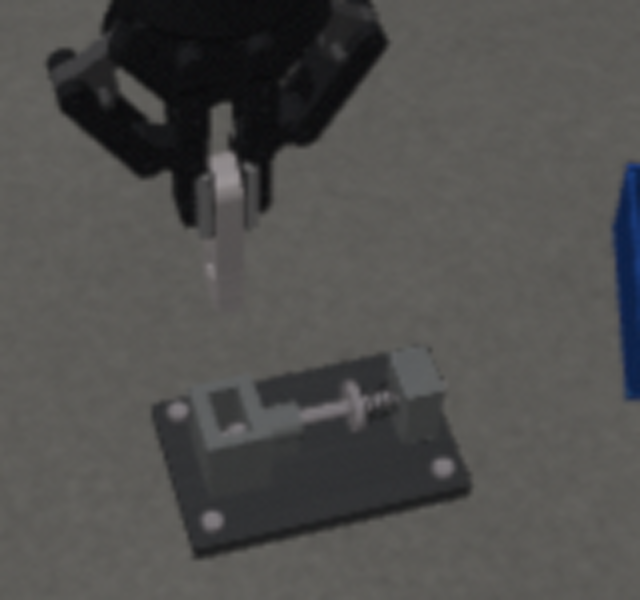

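The link is clear of the well, held at crop (228,200), and the bracket is undisturbed. Now I'll take it to the bin, tilted so that it lies down along the bin's long side when let go.

Run:
```python
from h import *
BC=np.array([.487,.269]);a=np.radians(-8);by=np.array([-np.sin(a),np.cos(a)])
r=down(-8,-40)
g=lambda z:np.r_[BC+by*.006,z]
s=env.get_state()
env.movel(tcp(g(.2),down(-8)),.2,rot=q(down(-8)));print(env.get_state()['time'])
env.movel(tcp(g(.17),r),.12,rot=q(r));
print(env.movel(tcp(g(.07),r),.12,stop_force=6)); s=env.get_state();print(s['time'],s['tcp_pos']-tcp(g(.07),r),s['force'],s['opening'])
im,d=camera('scene');cv2.imwrite("pics/scene12.png",im);cv2.imwrite("pics/c12s.png",cv2.resize(im[110:260,370:530],None,fx=4,fy=4,interpolation=2))
```

```text
27.15
False
28.9833 [5.00889820e-04 3.84752373e-05 6.91543131e-04] [ 0.57693192  0.25985403 -1.63060166] 0.01094275737452967
```

View pics/c12s.png

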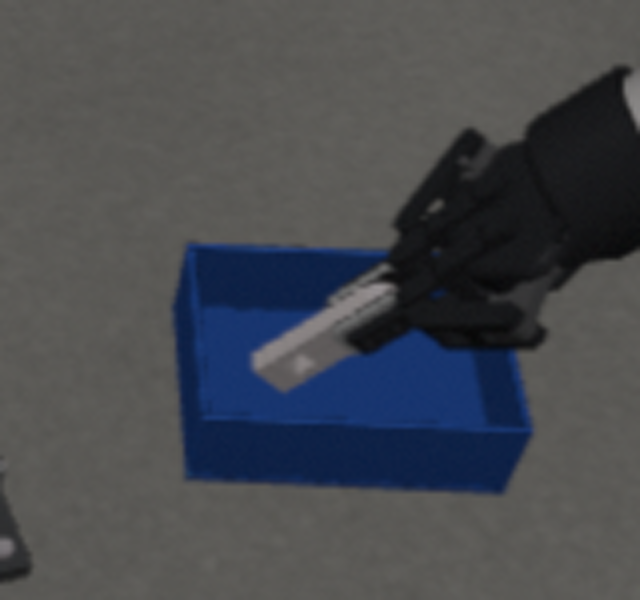

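The link is tilted inside the bin, with its lower end at (275,365) near the floor and the hand clear of the walls. I'll lower to touch, release and back out along the tool axis.

Run:
```python
from h import *
s=env.get_state();p=s['tcp_pos'];r=R.from_quat(np.roll(s['orientation'],-1))
print(env.movel(p+[0,0,-.008],.03,stop_force=3)); s=env.get_state();print(s['time'],s['tcp_pos']-p,s['force'])
env.grip(.04); env.dwell(.3)
p=s['tcp_pos']
print(env.movel(p-r.apply([0,0,.09])+[0,0,.03],.12,stop_force=10))
env.movel(env.get_state()['tcp_pos']+[0,.03,.08],.2)
s=env.get_state();print(s['time'],s['force'],s['tcp_pos'])
for n in('scene','top'):
    im,d=camera(n);cv2.imwrite(f"pics/{n}13.png",im)
    if n=='scene':cv2.imwrite("pics/c13s.png",cv2.resize(im[110:260,370:530],None,fx=4,fy=4,interpolation=2))
```

```text
False
29.425 [-6.54482772e-05 -2.06249697e-05 -8.14426467e-03] [-1.14469153  0.07588976 -0.89297602]
False
31.7917 [-0.02173919  0.08803068 -0.4209566 ] [0.500457   0.3955864  0.28136532]
```

View pics/c13s.png

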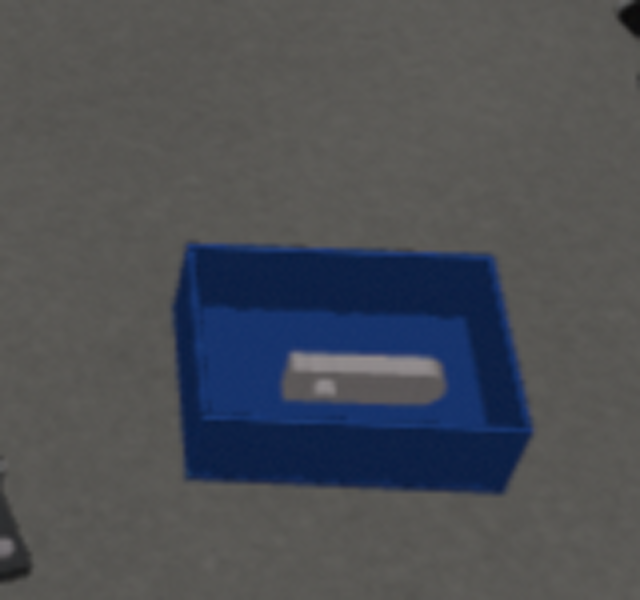

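View pics/scene13.png

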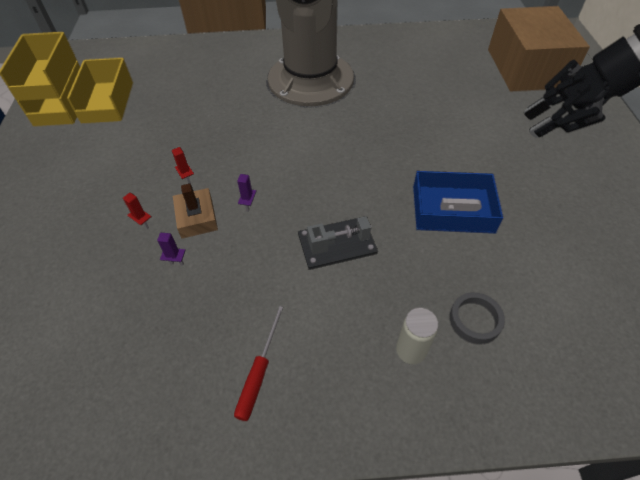

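View pics/top13.png

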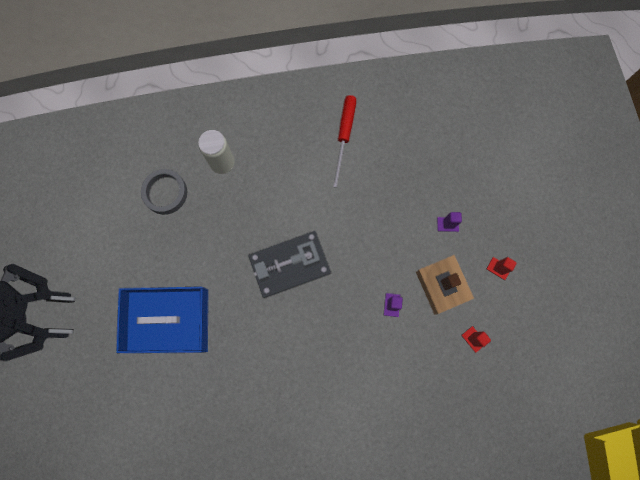

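The link lies flat in the bin, at scene (461,205) and top (158,320). The fork stands in its block at scene (191,205), and the can, driver, tape and look-alikes are at their original pixels. The arm touches nothing, so I'm handing in.

Run:
```python
from h import *
print(job.job_done())
```

```text
the job is handed in; nothing more can be done
None
```

The job is done and handed in at about 32 s of the 67 s allowed, but on the way I bumped the link once with the fork.

- **Bump:** carrying the fork to the bracket, I moved it too low, and its prongs hit the side of the still-pinned link. The wrist force read 74 N, under the 120 N limit. I backed off at once. The link was still upright and pinned, the bracket looked unchanged, and the fork had not slipped noticeably in the hand. Only the fork touched the link, as far as the pictures show.
- **Freeing the link:** I found the collar by touch, with its near face at about 60 mm in bracket y. I pushed it about 5.5 mm, as read at the gripper, with at most about 6 N. The link then kicked up, and the hard stop was never reached.
- **Fork and link:** the fork stands in its block again, prongs in the slot and flange on the top, at the same height as before to 0.1 mm. The link was drawn straight up and lies flat in the blue bin.
- **Last checks:** in the final pictures from both cameras the other things look to be where they started, and the arm touches nothing. The two cameras disagreed by 2 to 3 mm on positions, so I used their average; no contact or fit showed a problem from it.

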